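# Put the foam cutter's scrap tray and chip guard back

### The arm

A 6-joint arm with a two-finger parallel gripper is mounted at the origin on the work surface. World frame = base frame: x ahead of the robot, y to its left, z up, the work surface at z = 0. Lengths are in m, angles in rad, forces in N, time in s.
With the tool pointing down it reaches from about 0.375 to 0.825 m from the base axis. Payload 5.5 kg.
Tool frame: the origin (TCP) lies on the mounting face of the last link; the fingertips stand 173 mm ahead of it and the grasp point (between the pads) lies 155 mm ahead of it; z points along the fingers, y is the line along which they close (so a half turn about z gives the same grasp; the last joint's range is limited). The gripper opens to 85 mm and grips with 20 to 120 N. Pads are 22 mm wide; open, the fingers measure 114 mm over their backs; the gripper's body (76 mm by 85 mm) begins 54 mm behind the grasp point. The pads swing forward as they close: fully open they stand 13 mm farther back than shut.
Start: joints at [1.119, 0.314, -0.047, 1.21, 0, 1.571], TCP at [0.262, 0.54, 0.405] pointing down, gripper open.
Joint ranges: [-2.67, 2.67], [-0.69, 1.73], [-1.03, 1.25], [-2.08, 2.16], [-1.42, 1.45], [-3.14, 3.14]. Speed limits (rad/s): [2.39, 2.39, 3.01, 3.14, 3.14, 3.14].

### API

Orientations are given as [roll, pitch, yaw] about the fixed x, y, z axes, in that order (R = Rz(yaw) Ry(pitch) Rx(roll)).
In Python, from rig import bot gives the robot as it stands. The module is installed in compiled form; this text tells all that it offers.
- The arm moves only by the tool move_arm, never from a script. Its argument "moves" is a list of rows, each a list of 6 numbers: the shift along the tool's x, y, z in units of 40 mm (1.0 is 40 mm), then the turn, a rotation vector about the tool's x, y, z in degrees. In form: [[tx, ty, tz, rx, ry, rz], ...]. A call has 1 to 20 rows; each row is the pose to reach, as a shift and turn from the pose commanded when the call began, along the tool's axes at that moment; what a row does not reach only later rows make up. A row lasts 1/10 s, in which the tool goes at most 50 mm and 8.59 degrees, less where a joint would pass 70% of its speed; a pose out of reach is approached as far as the arm can. A call with a gripper value outside its range is refused whole. "jaw" is the closure, from 0 (fully open) to 1 (shut), set as the call begins (left out, the last holds). The fingers move at their own pace and stop on an object; "squeeze" is the grip in N (left out, the last holds). Time passes only in rows, so rows that repeat a pose let the fingers close. It gives the time, the measured TCP pose, the force, the opening and the grip force at its end, in the units of the state.
- bot.get_obs(): the state, without advancing time (a new reading comes with each control period).
- bot.capture(name): name is "scene" or "top" or "wrist"; returns (picture, depth): 384x512x3 uint8, red, green, blue; 384x512 float32, m along the optical axis (not along the pixel's ray), 0 where there is no reading.
- bot.get_calibration(name): a dict with "fx", "fy", "cx", "cy" (pixels), "position" and "attitude" of the camera in the world; the wrist camera has in their place "T_tool_cam" (4x4, takes a point from camera to tool coordinates, whose origin is the TCP and whose axes are the flange's). Camera axes: x right, y down, z forward; pixel columns grow to the right and rows downward; lengths in m; the calibration is good to about 2 mm. A picture is of the moment at which its call begins: read the wrist's pose just before it. get_calibration takes no time and is no camera call.
- bot.sign_off(): hands the job in; it is judged then, once.
The state is a dict: "clock": time; "qpos": joint angles; "dq": joint speeds; "joint_efforts": joint torques, N m; "ee_pos": TCP position; "eef_rot": TCP orientation; "force": force on the tool from outside, world axes, zero at the start; "moment": the same for the moment, N m; "finger_gap": finger opening in m; "gripper_force": force on a finger pad.
Only numpy, scipy, OpenCV 4.12 (cv2) and the standard library are available. Lean on these libraries where they do the work, as an engineer would, in place of code of your own. Each camera call takes 0.05 s, during which the arm holds its last target. There are 200 camera calls.

### The job

The scrap tray of the foam cutter has been emptied: slide it fully home into the bay under the deck, handle outwards. Then hang the chip guard by its two holes on the two pins above the deck, pushed back against the uprights, let go of it, and do not knock or shift the other things on the bench.

Things in the scene. Friction and masses are not known exactly. Their poses are not given: they have to be found in the camera images.
- cutter: Bench foam cutter, fixed: low grey base with an aluminium deck, 240 mm wide (y), 260 deep (x), deck top 80 above the table. Origin: on the table, middle of the tray bay's mouth, in the plane of the base's front face; x points into the machine, y to its left, z up. On the deck a 190 mm tall housing stands from x = 195 back, and a steel bow up to 300 high from x = 157 back.
- bay_home (a point): Where the tray's centre is when fully home: 67 mm inside the face, 21 above the table; axes as the cutter's. The bay lies under the deck, the table is its floor: 124 mm wide, 50 high, 132 deep from the face to a solid stop. From the sides of its mouth two guide wings, 15 mm high, flare outwards at 20 degrees, reaching 44 mm in front of the face.
- uprights (a point): Middle between the two fixed uprights on the deck, in the plane of their front faces (cutter x = 85 mm), 175 above the table, level with the pins; axes as the cutter's. Uprights 30 wide, centred 70 mm to either side, top 200 above the table, joined by a bar at the top. Each carries a pin.
- pin_left (a point): Where the centre of the guard's left hole belongs: on the axis of the left pin, 4 mm in front of the upright's face, 62 mm left (y) of the middle, 175 above the table (95 above the deck). The steel pin is level, points to the cutter's -x, 8 mm thick, 28 long from the face, its last 7 mm tapered. Axes as the cutter's.
- pin_right (a point): The same on the right pin (62 mm to the right, -y).
- tray_mid (a point): Centre of the loose scrap tray, half-way up (21 mm above its underside). Open steel tray, 130 long (x), 120 wide (y), 42 high, walls 4 thick, about 0.25 kg; it starts on the table. Its black handle is on its -x end; it goes into the bay with the plain end (+x) ahead.
- tray_grip (a point): Point inside the tray's handle, 103 mm from the tray's centre towards its -x, 42 mm above its underside. Axes as the tray's. The handle is an upright black fin, 12 mm thick (y), that stands out 62 mm from the middle of the tray's -x end (x from -64 to -126 mm of the tray's centre), from 12 to 62 mm above the underside.
- guard_mid (a point): Centre of the loose chip guard's plate, half-way up (47.5 mm above its underside). Aluminium plate 8 thick (x), 170 wide (y), 95 high, about 0.28 kg; it starts upright on the table, on a lip along its foot, 5 thick, that reaches 40 mm from the plate's middle to -x. Handle on the same side. Hung, its flat back (+x side) is against the uprights.
- guard_grip (a point): Point inside the guard's handle, 31 mm in front (-x) of the plate's middle, 69 mm above its underside. Axes as the guard's. The handle is an upright black fin, 12 mm thick (y), standing out to 51 mm from the plate's middle, from 46 to 86 mm above the underside.
- hole_left (a point): Centre of the guard's left (+y) hole, in the middle of the plate's thickness, 62 mm left of its middle, 75 above its underside. Round, 13 mm across, right through along x. Axes as the guard's.
- hole_right (a point): The same for the right (-y) hole.
- glue: Bystander: white plastic bottle, 44 mm across, 150 tall. Origin under its middle.
- offcut: Bystander: flat white foam offcut, 90 x 50 x 18 mm. Origin under its middle.
- block: Bystander: white foam block on the deck, behind the left upright, 80 x 40 x 50 mm. Origin under its middle.
- horn: Bystander: orange carved cone, 80 mm across, 165 tall. Origin under its middle.
- paint: Bystander: steel paint can, 80 mm across, 110 tall. Origin under its middle.
- primer: Bystander: grey bottle, 70 mm across, 170 tall. Origin under its middle.
- tape: Bystander: roll of paper tape, 90 mm across, 45 tall. Origin under its middle.
- mallet: Bystander: hammer lying on the bench, 200 mm long. Origin under its middle.
There are look-alikes about, which are no part of the job. What is shaped like the part that bears guard_mid but red is not meant.

How it is judged:
By the outcome, as a careful person would: the job done as asked, in the order asked, and still so for the second after the job is handed in, with the robot touching nothing.
It also fails if it takes over 72 s, if anything falls off the work surface, if the arm or the gripper's body presses on something with over 40 N, if the wrist force passes 120 N, or if a joint passes its speed limit or range.

## Working session

There is one attempt and no reset: what is moved stays moved. The work goes in short steps, Python scripts to look and compute and a tool call to move; the robot and the scene stay as the last step left them, time stands still between calls to the robot, and variables do not carry over. Pictures are saved under pics/ and viewed, at most 10 in all, crops included, and the job is handed in when it is done.

Besides the shell and the picture viewer there is one more tool, called after "Request:" as name([rows], argument=value, ...), one row to a line, values as JSON. move_arm: Moves the arm, as the interface text tells. Its arguments: {"type":"object","properties":{"moves":{"type":"array","items":{"type":"array","items":{"type":"number"}}},"jaw":{"type":"number"},"squeeze":{"type":"number"}},"required":["moves"]}

```bash
ls; mkdir -p pics
cat > h.py <<'E'
import numpy as np, cv2
from rig import bot
from scipy.spatial.transform import Rotation as R
def cap(n,f=None):
    o=bot.get_obs(); p,d=bot.capture(n)
    if f: cv2.imwrite('pics/'+f,p[:,:,::-1])
    return o,p,d
def cam(n,o=None):
    c=bot.get_calibration(n); K=(c['fx'],c['fy'],c['cx'],c['cy'])
    if n=='wrist':
        T=np.eye(4);T[:3,:3]=R.from_euler('xyz',o['eef_rot']).as_matrix();T[:3,3]=o['ee_pos']
        return K,T@np.array(c['T_tool_cam'])
    return K,c
E
python3 - <<'E'
from h import *
for n in('scene','top','wrist'):
    o,p,d=cap(n,n+'0.png'); print(bot.get_calibration(n)); np.save(n+'_d0.npy',d)
print(o)
a=cv2.imread('pics/scene0.png');
E
```

```text
pics
{'fx': 448.54824172516874, 'fy': 448.54824172516874, 'cx': 255.87429571922402, 'cy': 187.9789630945831, 'position': array([1.41941025, 1.10493132, 1.34491484]), 'attitude': array([-2.27794924, -0.0039544 ,  2.48064506])}
{'fx': 411.8780591852762, 'fy': 411.8780591852762, 'cx': 255.32286140977462, 'cy': 191.24321110923034, 'position': array([0.45665172, 0.00247205, 1.42782096]), 'attitude': array([-3.06738156, -0.01309281, -1.5539717 ])}
{'fx': 305.294347528248, 'fy': 305.294347528248, 'cx': 257.06794790385646, 'cy': 189.9828179342291, 'T_tool_cam': array([[ 2.71993623e-04, -9.65265803e-01, -2.61269700e-01,
         6.57457387e-02],
       [ 9.99999688e-01,  4.56193599e-04, -6.44370712e-04,
         5.17478726e-04],
       [ 7.41178577e-04, -2.61269443e-01,  9.65265626e-01,
         3.13088466e-02],
       [ 0.00000000e+00,  0.00000000e+00,  0.00000000e+00,
         1.00000000e+00]])}
{'clock': 0.1, 'qpos': array([ 1.11899562e+00,  3.14176651e-01, -4.79691225e-02,  1.21019741e+00,
       -4.12236757e-05,  1.57080742e+00]), 'dq': array([ 0.00010221, -0.00202324,  0.00206042, -0.00015469,  0.00133061,
        0.00019147]), 'joint_efforts': array([ 3.37784695e-04, -5.40766311e+01,  3.40540695e+01,  1.11985116e-02,
        3.06119341e-05,  1.01592343e-05]), 'ee_pos': array([0.26184969, 0.53957224, 0.40391215]), 'eef_rot': array([-3.14004580e+00,  4.12407907e-05,  2.68978092e+00]), 'force': array([ 0.16431427, -0.21168397, -0.43881718]), 'moment': array([ 0.00592357,  0.00456752, -0.02891509]), 'gripper_force': 0.0, 'finger_gap': 0.0858103961075455}
```

View pics/scene0.png

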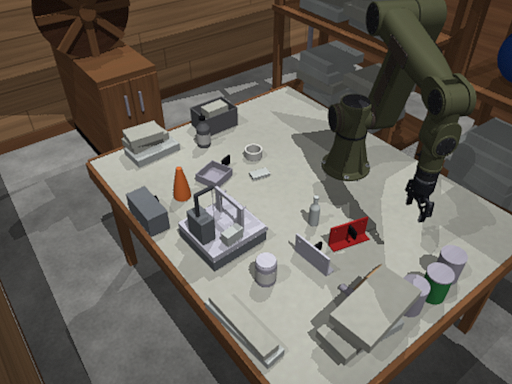

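View pics/top0.png

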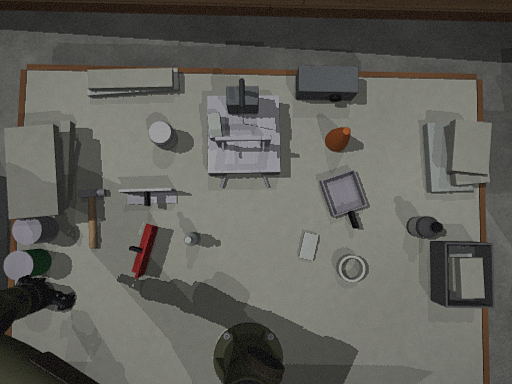

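```bash
cat >> h.py <<'E'
def cloud(n,d,o=None):
    K,c=cam(n,o); v,u=np.indices(d.shape)
    P=np.stack([(u-K[2])/K[0]*d,(v-K[3])/K[1]*d,d],-1)
    if n=='wrist': return P@c[:3,:3].T+c[:3,3]
    return P@R.from_euler('xyz',c['attitude']).as_matrix().T+c['position']
def rect(P,m):
    q=P[m][:,:2].astype(np.float32); r=cv2.minAreaRect(q*1000); return len(q),np.round(r[0],1),np.round(r[1],1),round(r[2],2)
E
python3 - <<'E'
from h import *
d=np.load('top_d0.npy'); P=cloud('top',d); v,u=np.indices(d.shape)
def box(a,b,c,e): return (u>=a)&(u<=b)&(v>=c)&(v<=e)
z=P[...,2]
t=box(395,415,290,350)|box(180,200,260,300)
print('table z',np.median(z[box(200,300,200,300)]))
for n,b in (('deck',box(200,290,85,185)),('tray',box(310,375,165,232)),('guard',box(112,182,180,212)),('red',box(115,165,220,285))):
    h,e=np.histogram(z[b&(d>0)],bins=np.arange(-.01,.32,.01)); print(n,dict((round(float(x),2),int(y)) for x,y in zip(e,h) if y))
print('deck',rect(P,box(200,290,85,185)&(abs(z-.08)<.006)))
print('bar',rect(P,box(200,290,85,185)&(abs(z-.2)<.008)))
print('tray',rect(P,box(310,375,165,232)&(abs(z-.042)<.006)))
print('handle',rect(P,box(310,375,165,232)&(abs(z-.062)<.006)))
print('plate',rect(P,box(112,182,180,212)&(abs(z-.095)<.006)))
print('lip',rect(P,box(112,182,180,212)&(abs(z-.007)<.005)))
E
```

```text
table z -0.00036956192436332636
deck {-0.01: 1633, 0.0: 1470, 0.01: 57, 0.02: 18, 0.04: 19, 0.05: 25, 0.06: 21, 0.07: 2224, 0.08: 2067, 0.09: 36, 0.1: 43, 0.11: 34, 0.12: 178, 0.13: 202, 0.14: 34, 0.15: 39, 0.16: 28, 0.17: 86, 0.18: 328, 0.19: 376, 0.2: 103, 0.21: 1, 0.23: 1, 0.24: 1, 0.25: 1, 0.28: 2, 0.29: 123, 0.3: 9}
tray {-0.01: 1914, 0.0: 2081, 0.01: 77, 0.02: 65, 0.03: 115, 0.04: 150, 0.05: 33, 0.06: 43}
guard {-0.01: 765, 0.0: 1206, 0.01: 41, 0.02: 18, 0.03: 10, 0.04: 10, 0.05: 21, 0.06: 31, 0.07: 35, 0.08: 61, 0.09: 132, 0.1: 6}
red {-0.01: 1281, 0.0: 1563, 0.01: 44, 0.02: 36, 0.03: 33, 0.04: 28, 0.05: 42, 0.06: 51, 0.07: 38, 0.08: 87, 0.09: 143, 0.1: 6}
deck (4133, array([748.6,  29.9]), array([260.8, 240.3]), 2.16)
bar (347, array([786.6,  32.4]), array([168.9, 166.3]), 2.4)
tray (216, array([ 534.7, -322.6]), array([185.2, 122.1]), 19.55)
handle (71, array([ 471.4, -344. ]), array([59.8, 12.4]), 19.85)
plate (138, array([535.3, 343.1]), array([ 47.1, 169.7]), 2.64)
lip (817, array([539.9, 359.6]), array([110.9, 242.9]), 1.03)
```

```bash
cat >> h.py <<'E'
def plan(*T):
    """targets (x,y,z,yaw) tool-down -> rows from present pose"""
    o=bot.get_obs(); r0=R.from_euler('xyz',o['eef_rot']); p0=o['ee_pos']
    for x,y,z,w in T:
        s=r0.inv().apply(np.array([x,y,z])-p0)/.04; t=(r0.inv()*R.from_euler('xyz',[np.pi,0,w])).as_rotvec(degrees=True)
        print(np.round(s,2).tolist()+np.round(t,1).tolist(), 'rows>=',np.ceil(max(np.linalg.norm(s)*.8,np.linalg.norm(t)/8.59)))
E
python3 -c "
from h import *
plan((.65,.03,.45,.038))"
```

```text
[-14.29, -7.23, -1.14, -0.0, 0.1, 151.9] rows>= 18.0
```

Request:
move_arm([
  [-14.29,-7.23,-1.14,0,0.1,151.9],
  [-14.29,-7.23,-1.14,0,0.1,151.9],
  [-14.29,-7.23,-1.14,0,0.1,151.9],
  [-14.29,-7.23,-1.14,0,0.1,151.9],
  [-14.29,-7.23,-1.14,0,0.1,151.9],
  [-14.29,-7.23,-1.14,0,0.1,151.9],
  [-14.29,-7.23,-1.14,0,0.1,151.9],
  [-14.29,-7.23,-1.14,0,0.1,151.9],
  [-14.29,-7.23,-1.14,0,0.1,151.9],
  [-14.29,-7.23,-1.14,0,0.1,151.9],
  [-14.29,-7.23,-1.14,0,0.1,151.9],
  [-14.29,-7.23,-1.14,0,0.1,151.9],
  [-14.29,-7.23,-1.14,0,0.1,151.9],
  [-14.29,-7.23,-1.14,0,0.1,151.9],
  [-14.29,-7.23,-1.14,0,0.1,151.9],
  [-14.29,-7.23,-1.14,0,0.1,151.9],
  [-14.29,-7.23,-1.14,0,0.1,151.9],
  [-14.29,-7.23,-1.14,0,0.1,151.9],
  [-14.29,-7.23,-1.14,0,0.1,151.9],
  [-14.29,-7.23,-1.14,0,0.1,151.9],
])

```text
clock: 2.15
ee_pos: [0.65, 0.0276, 0.45]
eef_rot: [-3.138, 0.0, 0.042]
force: [0.5, 1.1, -0.6]
finger_gap: 0.0852
gripper_force: 0.0
```

Run:
```python
from h import *
o,p,d=cap('wrist','w1.png'); np.save('w1d.npy',d); np.save('w1o.npy',o,allow_pickle=True); print(o['ee_pos'],o['eef_rot'])
P=cloud('wrist',d,o); z=P[...,2]
print('deck',rect(P,(abs(z-.08)<.006)&(d>0)),np.median(z[(abs(z-.08)<.006)]))
print('bar',rect(P,(abs(z-.2)<.006)&(d>0)))
print(np.histogram(z[(d>0)],bins=np.arange(-.01,.3,.01))[0])
cv2.imwrite('pics/w1x.png',cv2.resize(p[:,:,::-1],(768,576),interpolation=cv2.INTER_CUBIC))
```

```text
[0.64999378 0.02756819 0.45001436] [-3.13841847e+00  2.39546768e-04  4.19880488e-02]
deck (35386, array([679.4, 127.9]), array([261.8, 477.9]), 10.88) 0.07936988187397195
bar (4257, array([743.7,  28.7]), array([ 78.9, 169.9]), 2.3)
[70899 23561  1981  1827  1852  1450   756   840 28132  8113  1594  1417
   347  3739   723    12    13    23   655    21  3485   780     0     0
     0     0     0     0     0    30]
```

View pics/w1x.png

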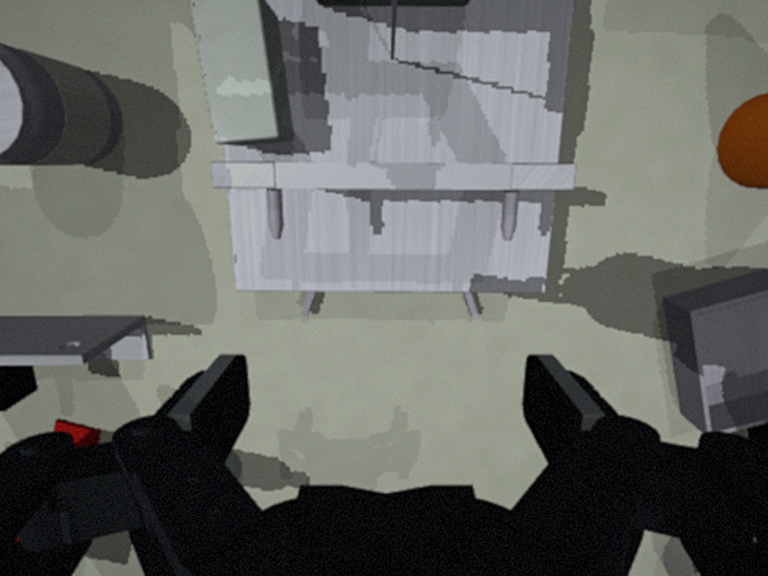

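The view shows the pins at (275,213) and (509,215), the deck's front edge on row 291 and the wings at about (312,302) and (472,302) (768-wide picture). Next I compute their positions.

Run:
```python
from h import *
o=np.load('w1o.npy',allow_pickle=True).item(); d=np.load('w1d.npy'); P=cloud('wrist',d,o); z=P[...,2]; v,u=np.indices(d.shape)
for a,b in((175,195),(330,352)):
    m=(u>a)&(u<b)&(v>127)&(v<162)&(z>.165)&(z<.184)
    print('pin',rect(P,m),np.percentile(z[m],[50,95]))
m=(u>150)&(u<375)&(v>125)&(v<205)&(abs(z-.0795)<.005)
# deck front edge: last deck row per column
q=[]
for c in range(165,360):
    r=np.where(m[:,c])[0]
    if len(r): q.append(P[r.max(),c,:2])
q=np.array(q); k=np.polyfit(q[:,1],q[:,0],1)
for _ in range(5):
    e=q[:,0]-np.polyval(k,q[:,1]); s=abs(e)<.003; k=np.polyfit(q[s,1],q[s,0],1)
print('front edge x at y=.025:',np.polyval(k,.025),'yaw deg',-np.degrees(np.arctan(k[0])))
print('y extents',q[s,1].min(),q[s,1].max())
for a,b in((195,217),(305,325)):
    m=(u>a)&(u<b)&(v>194)&(v<213)&(z>.008)&(z<.02); print('wing',rect(P,m))
b=(u>135)&(u<390)&(v>104)&(v<130)&(abs(z-.2)<.006); print('bar',rect(P,b),np.median(z[b]))
```

```text
pin (288, array([686.4,  88.6]), array([ 7.8, 24.1]), 89.68) [0.17757653 0.17896935]
pin (300, array([691.4, -34.9]), array([24.7,  8. ]), 1.26) [0.17739871 0.17901072]
front edge x at y=.025: 0.6205021906691375 yaw deg 2.0905991463223077
y extents -0.0900933272331197 0.13461948690366798
wing (72, array([586.3,  98.4]), array([ 5.7, 24.2]), 72.11)
wing (82, array([592.3, -52.9]), array([25. ,  5.9]), 22.56)
bar (4251, array([710.3,  27.4]), array([ 12.1, 169.9]), 2.08) 0.1993848415926917
```

```bash
python3 -c "
from h import *
plan((.464,-.347,.32,.344))"
```

```text
[-5.04, 9.17, 3.22, -0.2, -0.0, -17.3] rows>= 9.0
```

Request:
move_arm([
  [-5.04,9.17,3.22,-0.2,0,-17.3],
  [-5.04,9.17,3.22,-0.2,0,-17.3],
  [-5.04,9.17,3.22,-0.2,0,-17.3],
  [-5.04,9.17,3.22,-0.2,0,-17.3],
  [-5.04,9.17,3.22,-0.2,0,-17.3],
  [-5.04,9.17,3.22,-0.2,0,-17.3],
  [-5.04,9.17,3.22,-0.2,0,-17.3],
  [-5.04,9.17,3.22,-0.2,0,-17.3],
  [-5.04,9.17,3.22,-0.2,0,-17.3],
  [-5.04,9.17,3.22,-0.2,0,-17.3],
  [-5.04,9.17,3.22,-0.2,0,-17.3],
  [-5.04,9.17,3.22,-0.2,0,-17.3],
])

```text
clock: 3.4
ee_pos: [0.4648, -0.3464, 0.3207]
eef_rot: [3.141, -0.001, 0.345]
force: [0.1, 0.0, 0.4]
finger_gap: 0.0853
gripper_force: 0.0
```

Run:
```python
from h import *
o,p,d=cap('wrist','w2.png'); print(o['ee_pos'],o['eef_rot'])
P=cloud('wrist',d,o); z=P[...,2]; near=(np.hypot(P[...,0]-.56,P[...,1]+.313)<.16)&(d>0)
print('rim',rect(P,near&(abs(z-.0415)<.004))); 
m=near&(abs(z-.061)<.004); print('fin',rect(P,m)); c=P[m][:,:2].mean(0); print(c, m.sum())
plan((.464,-.347,.197,.344))
```

```text
[ 0.46483825 -0.34643506  0.320716  ] [ 3.14090685e+00 -1.38419518e-03  3.45255032e-01]
rim (2562, array([ 549.2, -318.8]), array([107.1, 120.4]), 19.6)
fin (1199, array([ 472.6, -345.9]), array([60.9, 12. ]), 19.56)
[ 0.47371453 -0.34534111] 1199
[-0.04, 0.01, 3.1, 0.1, -0.1, 0.1] rows>= 3.0
```

View pics/w2.png

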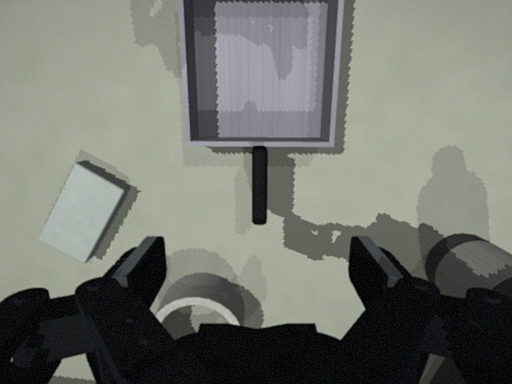

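Request:
move_arm([
  [0,0.05,1.2,0,0,0.2],
  [0,0.05,2.2,0,0,0.2],
  [0,0.05,2.8,0,0,0.2],
  [0,0.05,3.09,0,0,0.2],
  [0,0.05,3.09,0,0,0.2],
])

```text
clock: 3.95
ee_pos: [0.4652, -0.3478, 0.1957]
eef_rot: [-3.14, 0.0, 0.343]
force: [-0.5, 0.5, -0.0]
finger_gap: 0.0852
gripper_force: 0.0
```

Request:
move_arm([
  [0,0,0,0,0,0],
  [0,0,0,0,0,0],
  [0,0,0,0,0,0],
  [0,0,0,0,0,0],
  [0,0,0,0,0,0],
  [0,0,0,0,0,0],
  [0,0,0,0,0,0],
  [0,0,0,0,0,0],
], jaw=1, squeeze=60)

```text
clock: 4.75
ee_pos: [0.4651, -0.3491, 0.1973]
eef_rot: [3.141, -0.001, 0.341]
force: [-2.1, 0.6, 5.7]
finger_gap: 0.0117
gripper_force: 58.4
```

Run:
```python
from h import *
o,p,d=cap('top'); P=cloud('top',d); z=P[...,2];v,u=np.indices(d.shape)
m=(u>295)&(u<325)&(v>225)&(v<265)&(abs(z-.018)<.006); print('offcut',rect(P,m))
c,s=np.cos(.0384),np.sin(.0384)
def g(tx,ty): # tray centre in cutter frame -> grip TCP
    x,y=tx-.103,ty; return (.6198+c*x-s*y,.0240+s*x+c*y)
plan((.455,-.16,.197,.12),(*g(-.125,0),.197,.0384)); print(g(-.125,0),o['ee_pos'])
```

```text
offcut (375, array([ 377.9, -198.6]), array([50.9, 90.1]), 77.97)
[1.34, -4.54, 0.01, 0.1, -0.1, 12.7] rows>= 4.0
[1.32, -9.2, 0.0, 0.0, -0.1, 17.4] rows>= 8.0
(np.float64(0.39196807918490695), np.float64(0.01524695151931866)) [ 0.46514274 -0.34912138  0.1973181 ]
```

Run:
```python
from h import *
plan((.455,-.17,.197,.06),(.400,-.13,.197,.0384),(.392,.0152,.197,.0384))
```

```text
[1.26, -4.3, 0.01, 0.0, -0.1, 16.1] rows>= 4.0
[0.3, -5.71, 0.0, 0.0, -0.1, 17.4] rows>= 5.0
[1.32, -9.19, 0.0, 0.0, -0.1, 17.4] rows>= 8.0
```

Request:
move_arm([
  [0.2,-0.6,0,0,0,3],
  [0.4,-1.3,0,0,0,6],
  [0.65,-2.1,0,0,0,9],
  [0.85,-2.9,0,0,0,12],
  [1.05,-3.6,0,0,0,15],
  [1.26,-4.3,0,0,0,16.1],
  [1.0,-4.7,0,0,0,16.5],
  [0.65,-5.2,0,0,0,17],
  [0.3,-5.71,0,0,0,17.4],
  [0.3,-5.71,0,0,0,17.4],
  [0.5,-6.4,0,0,0,17.4],
  [0.7,-7.1,0,0,0,17.4],
  [0.9,-7.8,0,0,0,17.4],
  [1.1,-8.5,0,0,0,17.4],
  [1.32,-9.19,0,0,0,17.4],
  [1.32,-9.19,0,0,0,17.4],
  [1.32,-9.19,0,0,0,17.4],
])

```text
clock: 6.5
ee_pos: [0.3922, 0.0153, 0.1968]
eef_rot: [-3.14, -0.002, 0.04]
force: [0.2, 3.0, 4.2]
finger_gap: 0.0111
gripper_force: 59.6
```

Run:
```python
from h import *
o,p,d=cap('wrist','w3.png'); P=cloud('wrist',d,o); z=P[...,2]; print(o['ee_pos'],o['eef_rot'])
b=(P[...,0]>.41)&(P[...,0]<.568)&(abs(P[...,1]-.02)<.09)&(d>0)
print('rim',rect(P,b&(abs(z-.0415)<.004)))
f=(P[...,0]>.56)&(P[...,0]<.62)&(abs(P[...,1]-.02)<.12)&(abs(z-.0115)<.006)&(d>0)
for s in (-1,1):
    m=f&((P[...,1]-.02)*s>0); print('wing',rect(P,m))
```

```text
[0.39223023 0.01533748 0.19680972] [-3.14008400e+00 -1.74646986e-03  3.96288307e-02]
rim (8390, array([462.4,  18.7]), array([ 69.2, 121.2]), 2.2)
wing (0, array([0., 0.]), array([0., 0.]), 0.0)
wing (0, array([0., 0.]), array([0., 0.]), 0.0)
```

View pics/w3.png

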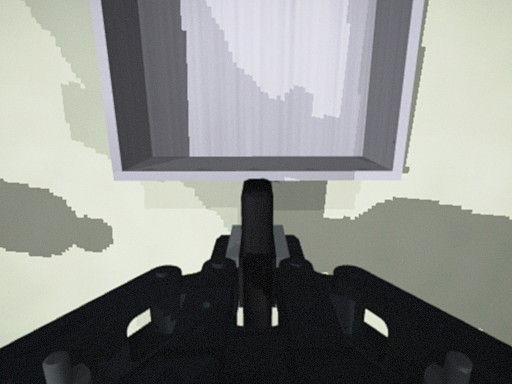

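Request:
move_arm([
  [0.5,0.02,0,0,0,0],
  [1.0,0.02,0,0,0,0],
  [1.5,0.02,0,0,0,0],
  [1.8,0.02,0,0,0,0],
  [2.1,0.02,0,0,0,0],
  [2.4,0.02,0,0,0,0],
  [2.7,0.02,0,0,0,0],
  [3.0,0.02,0,0,0,0],
  [3.3,0.02,0,0,0,0],
  [3.6,0.02,0,0,0,0],
  [3.9,0.02,0,0,0,0],
  [4.2,0.02,0,0,0,0],
  [4.4,0.02,0,0,0,0],
  [4.4,0.02,0,0,0,0],
])

```text
clock: 7.95
ee_pos: [0.5692, 0.0204, 0.1968]
eef_rot: [3.142, -0.002, 0.038]
force: [0.4, 0.6, -2.4]
finger_gap: 0.0115
gripper_force: 59.0
```

Request:
move_arm([
  [0.15,0,0,0,0,0],
  [0.25,0,0,0,0,0],
  [0.32,0,0,0,0,0],
  [0.36,0,0,0,0,0],
  [0.4,0,0,0,0,0],
  [0.43,0,0,0,0,0],
  [0.43,0,0,0,0,0],
])

```text
clock: 8.65
ee_pos: [0.5827, 0.0209, 0.1961]
eef_rot: [-3.141, 0.005, 0.038]
force: [-8.7, 0.3, 2.9]
finger_gap: 0.0115
gripper_force: 60.0
```

Request:
move_arm([
  [0.05,0,0,0,0,0],
  [0.1,0,0,0,0,0],
  [0.1,0,0,0,0,0],
])

```text
clock: 8.95
ee_pos: [0.5837, 0.021, 0.196]
eef_rot: [-3.141, 0.011, 0.038]
force: [-21.4, -0.7, 15.2]
finger_gap: 0.0114
gripper_force: 61.7
```

Request:
move_arm([
  [-0.06,0,0,0,0,0],
  [-0.06,0,0,0,0,0],
  [-0.06,0,0,0,0,0],
])

```text
clock: 9.25
ee_pos: [0.583, 0.021, 0.1961]
eef_rot: [-3.141, 0.007, 0.038]
force: [-13.9, -0.2, 7.4]
finger_gap: 0.0114
gripper_force: 60.3
```

Request:
move_arm([
  [0,0,0,0,0,0],
  [0,0,0,0,0,0],
  [0,0,0,0,0,0],
  [0,0,0,0,0,0],
  [0,0,0,0,0,0],
], jaw=0)

```text
clock: 9.75
ee_pos: [0.5869, 0.0211, 0.1969]
eef_rot: [-3.141, -0.002, 0.038]
force: [0.6, 1.0, 0.7]
finger_gap: 0.0821
gripper_force: 0.0
```

Request:
move_arm([
  [0,0,-1,0,0,0],
  [0,0,-2,0,0,0],
  [-0.5,0,-3,0,0,0],
  [-1,0,-4,0,0,0],
  [-1.5,0,-5,0,0,0],
  [-1.5,0,-5,0,0,0],
  [-1.5,0,-5,0,0,0],
])

```text
clock: 10.45
ee_pos: [0.5267, 0.0188, 0.398]
eef_rot: [-3.141, -0.004, 0.038]
force: [0.5, -0.1, -1.0]
finger_gap: 0.0853
gripper_force: 0.0
```

Run:
```python
from h import *
o,p,d=cap('wrist','w4.png'); P=cloud('wrist',d,o); z=P[...,2]; print(o['ee_pos'],o['eef_rot'])
b=(P[...,0]>.48)&(P[...,0]<.63)&(abs(P[...,1]-.02)<.03)&(d>0)&(abs(z-.061)<.005)
print('fin',rect(P,b))
o,p,d=cap('top'); P=cloud('top',d); z=P[...,2]
b=(P[...,0]>.4)&(P[...,0]<.64)&(abs(P[...,1]-.02)<.03)&(d>0)&(abs(z-.061)<.005); print('fin top',rect(P,b))
b=(abs(P[...,0]-.52)<.1)&(abs(P[...,1]-.343)<.12)&(d>0)
print('plate',rect(P,b&(abs(z-.095)<.004)),'all>.03',rect(P,b&(z>.03)))
plan((.505,.34,.40,.04))
```

```text
[0.52669699 0.0187644  0.39796722] [-3.14147548 -0.00418714  0.03786462]
fin (833, array([588.9,  18.6]), array([61.9, 58.9]), 2.04)
fin top (0, array([0., 0.]), array([0., 0.]), 0.0)
plate (128, array([528.1, 321. ]), array([165.9, 137.8]), 37.5) all>.03 (341, array([521.8, 357.3]), array([150.5, 155.6]), 65.29)
[-0.23, -8.05, -0.11, -0.0, 0.0, -0.1] rows>= 7.0
```

Run:
```python
from h import *
o,p,d=cap('wrist'); P=cloud('wrist',d,o); z=P[...,2]; v,u=np.indices(d.shape)
C=np.array([.6198,.0240]); a=.0384; D=P[...,:2]-C; X=D@[np.cos(a),np.sin(a)]; Y=D@[-np.sin(a),np.cos(a)]
m=(abs(z-.061)<.004)&(X<0.005)&(X>-.1)&(abs(Y)<.02)&(d>0)
print('fin X',np.percentile(X[m],[0,1,99,100]),'Y',np.percentile(Y[m],[1,50,99]))
m=(abs(z-.0795)<.004)&(abs(Y)<.05)&(d>0); print('deck front X',np.percentile(X[m],[0,1,2]))
cv2.imwrite('pics/w5.png',cv2.resize(p[:,:,::-1],(768,576)))
```

```text
fin X [-0.06145255 -0.06117526 -0.00035167 -0.00030799] Y [-0.01082152 -0.00143218  0.00882508]
deck front X [-0.00060539 -0.00031112  0.00030803]
```

View pics/w5.png

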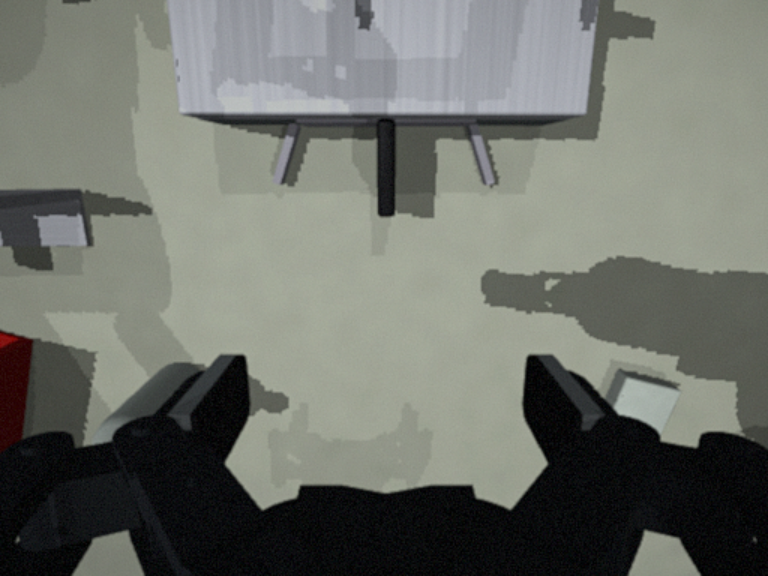

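Request:
move_arm([
  [-0.1,0,1,0,0,0],
  [-0.1,0,2,0,0,0],
  [-0.1,0,3,0,0,0],
  [-0.1,0,4,0,0,0],
  [-0.1,0,4.7,0,0,0],
  [-0.1,0,4.7,0,0,0],
  [0.2,0,4.7,0,0,0],
  [0.4,0,4.7,0,0,0],
  [0.55,0,4.7,0,0,0],
  [0.62,0,4.7,0,0,0],
  [0.62,0,4.7,0,0,0],
], jaw=1)

```text
clock: 11.7
ee_pos: [0.5476, 0.0196, 0.2081]
eef_rot: [-3.141, 0.01, 0.038]
force: [-16.2, -1.3, 5.2]
finger_gap: 0.0001
gripper_force: 8.5
```

Request:
move_arm([
  [0.06,0,0,0,0,0],
  [0.12,0,0,0,0,0],
  [0.16,0,0,0,0,0],
  [0.16,0,0,0,0,0],
])

```text
clock: 12.1
ee_pos: [0.5494, 0.0198, 0.2067]
eef_rot: [-3.141, 0.021, 0.038]
force: [-31.5, -1.1, 11.6]
finger_gap: -0.0001
gripper_force: 15.6
```

Request:
move_arm([
  [-0.3,0,0,0,0,0],
  [-0.6,0,0,0,0,0],
  [-0.7,0,-1,0,0,0],
  [-0.7,0,-2,0,0,0],
  [-0.7,0,-3,0,0,0],
  [-0.7,0,-4,0,0,0],
  [-0.7,0,-4.8,0,0,0],
  [-0.7,0,-4.8,0,0,0],
])

```text
clock: 12.9
ee_pos: [0.5319, 0.019, 0.4076]
eef_rot: [-3.141, -0.014, 0.038]
force: [-0.1, 0.6, -0.2]
finger_gap: 0.0002
gripper_force: 0.0
```

```bash
python3 -c "
from h import *
plan((.48,.34,.40,.04))"
```

```text
[-1.0, -8.07, 0.18, -0.0, -0.8, -0.1] rows>= 7.0
```

Request:
move_arm([
  [-1,-8.07,0.18,0,0,0],
  [-1,-8.07,0.18,0,0,0],
  [-1,-8.07,0.18,0,0,0],
  [-1,-8.07,0.18,0,0,0],
  [-1,-8.07,0.18,0,0,0],
  [-1,-8.07,0.18,0,0,0],
  [-1,-8.07,0.18,0,0,0],
  [-1,-8.07,0.18,0,0,0],
  [-1,-8.07,0.18,0,0,0],
  [-1,-8.07,0.18,0,0,0],
], jaw=0)

```text
clock: 13.9
ee_pos: [0.5093, 0.0569, 0.394]
eef_rot: [-3.103, 0.0, 0.101]
force: [-0.6, 0.0, 0.1]
finger_gap: 0.0854
gripper_force: 0.0
```

Run:
```python
from h import *
o,p,d=cap('wrist','w6.png'); P=cloud('wrist',d,o); z=P[...,2]; print(o['ee_pos'],o['eef_rot'])
b=(abs(P[...,0]-.52)<.06)&(abs(P[...,1]-.343)<.11)&(d>0)
print('plate top',rect(P,b&(abs(z-.0945)<.003)))
print('fin top',rect(P,b&(abs(z-.0855)<.004)&(abs(P[...,1]-.343)<.03)))
print(np.histogram(z[b],bins=np.arange(-.01,.12,.005))[0])
np.savez('w6.npz',P=P)
```

```text
[0.50930617 0.05691874 0.39398444] [-3.10325294e+00  3.66339419e-04  1.00502710e-01]
plate top (458, array([558.6, 278.8]), array([ 8. , 42.5]), 2.73)
fin top (0, array([0., 0.]), array([0., 0.]), 0.0)
[   0 7248 3607  366   23   23   24   25   25   26   26  130  185   83
   29   37   34   33   39   42  404   62    0    0    0]
```

View pics/w6.png

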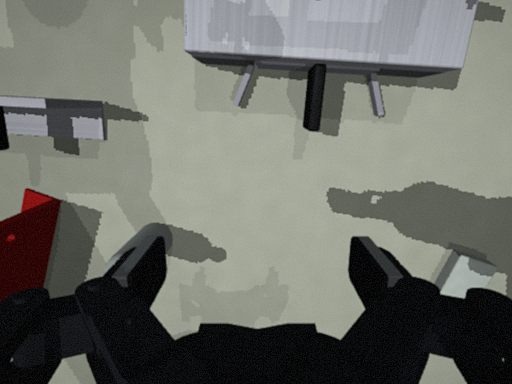

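Run:
```python
from h import *
o=bot.get_obs(); print(o['qpos'],o['dq'],o['moment'],o['clock'])
plan((.48,.34,.42,.04))
```

```text
[ 0.09953531  0.15440562 -0.27516182  1.14172785  0.03831804  3.14059833] [-0.00049613  0.00184239  0.00213922 -0.00019828 -0.00063455  0.00038634] [-0.04877024 -0.06775609 -0.05651418] 13.95
[-0.02, -7.13, -0.38, -2.2, 0.1, 3.5] rows>= 6.0
```

```bash
python3 -c "
from h import *
plan((.49,.34,.40,1.6),(.49,.34,.40,3.18))"
```

```text
[0.23, -7.09, 0.12, -1.8, -1.6, -85.9] rows>= 11.0
[0.23, -7.09, 0.12, -0.1, -3.4, -176.4] rows>= 21.0
```

Request:
move_arm([
  [0,-1,0,-1.8,-1.6,-85.9],
  [0.1,-2,0,-1.8,-1.6,-85.9],
  [0.2,-3,0,-1.8,-1.6,-85.9],
  [0.23,-4,0.1,-1.8,-1.6,-85.9],
  [0.23,-5,0.12,-1.8,-1.6,-85.9],
  [0.23,-6,0.12,-1.8,-1.6,-85.9],
  [0.23,-7.09,0.12,-1.8,-1.6,-85.9],
  [0.23,-7.09,0.12,-1.8,-1.6,-85.9],
  [0.23,-7.09,0.12,-1.8,-1.6,-85.9],
  [0.23,-7.09,0.12,-1.8,-1.6,-85.9],
  [0.23,-7.09,0.12,-1.8,-1.6,-85.9],
  [0.23,-7.09,0.12,-1.8,-1.6,-85.9],
])

```text
clock: 15.15
ee_pos: [0.49, 0.3401, 0.4001]
eef_rot: [3.141, -0.0, 1.597]
force: [0.3, -0.2, -0.2]
finger_gap: 0.0853
gripper_force: 0.0
```

```bash
python3 -c "
from h import *
plan((.49,.34,.40,3.18))"
```

```text
[-0.0, -0.0, 0.0, 0.0, 0.0, -90.7] rows>= 11.0
```

Request:
move_arm([
  [0,0,0,0,0,-90.7],
  [0,0,0,0,0,-90.7],
  [0,0,0,0,0,-90.7],
  [0,0,0,0,0,-90.7],
  [0,0,0,0,0,-90.7],
  [0,0,0,0,0,-90.7],
  [0,0,0,0,0,-90.7],
  [0,0,0,0,0,-90.7],
  [0,0,0,0,0,-90.7],
  [0,0,0,0,0,-90.7],
  [0,0,0,0,0,-90.7],
  [0,0,0,0,0,-90.7],
  [0,0,0,0,0,-90.7],
])

```text
clock: 16.45
ee_pos: [0.4901, 0.34, 0.4001]
eef_rot: [3.141, 0.001, -3.104]
force: [-0.0, 1.2, 0.9]
finger_gap: 0.0852
gripper_force: 0.0
```

Run:
```python
from h import *
o,p,d=cap('wrist','w7.png'); P=cloud('wrist',d,o); z=P[...,2]; print(o['ee_pos'],o['eef_rot'],o['qpos'])
b=(abs(P[...,0]-.53)<.07)&(abs(P[...,1]-.343)<.11)&(d>0)
print('plate top',rect(P,b&(abs(z-.0945)<.003)))
print('fin top',rect(P,b&(abs(z-.085)<.004)&(abs(P[...,1]-.343)<.03)))
print('lip',rect(P,b&(abs(z-.0055)<.002)))
print(np.histogram(z[b],bins=np.arange(-.01,.12,.005))[0])
```

```text
[0.49005488 0.33996045 0.40011953] [ 3.14132460e+00  5.16568168e-04 -3.10394751e+00] [ 6.06512008e-01  3.08146186e-01 -6.48419846e-02  1.19722855e+00
 -5.24236223e-05  5.68866778e-01]
plate top (1519, array([554.6, 344.3]), array([  9.5, 170. ]), 2.74)
fin top (725, array([527.5, 341.8]), array([47.7, 59.9]), 2.91)
lip (3109, array([532.7, 343.2]), array([ 37. , 169.9]), 2.68)
[   0 7884 4700  731  176  163  199  185  211  200  222  219  249  273
  286  344  274  278  607  610 1424  196    0    0    0]
```

View pics/w7.png

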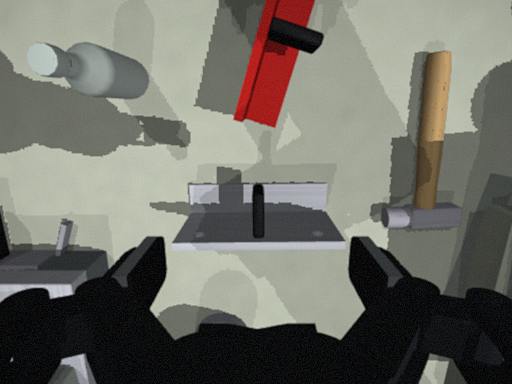

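```bash
python3 -c "
from h import *
plan((.5236,.3425,.224,3.189))"
```

```text
[-0.84, 0.03, 4.4, 0.0, 0.0, -0.5] rows>= 4.0
```

Request:
move_arm([
  [-0.84,0.03,1,0,0,-0.5],
  [-0.84,0.03,2,0,0,-0.5],
  [-0.84,0.03,3,0,0,-0.5],
  [-0.84,0.03,3.8,0,0,-0.5],
  [-0.84,0.03,4.4,0,0,-0.5],
  [-0.84,0.03,4.4,0,0,-0.5],
])

```text
clock: 17.1
ee_pos: [0.5219, 0.3415, 0.2203]
eef_rot: [-3.138, -0.005, -3.093]
force: [-0.6, -0.8, -0.6]
finger_gap: 0.0848
gripper_force: 0.0
```

Request:
move_arm([
  [0,0,0,0,0,0],
  [0,0,0,0,0,0],
  [0,0,0,0,0,0],
  [0,0,0,0,0,0],
  [0,0,0,0,0,0],
  [0,0,0,0,0,0],
  [0,0,0,0,0,0],
  [0,0,0,0,0,0],
], jaw=1, squeeze=80)

```text
clock: 17.9
ee_pos: [0.524, 0.343, 0.2252]
eef_rot: [3.141, 0.002, -3.091]
force: [-1.5, -0.4, 6.7]
finger_gap: 0.0105
gripper_force: 79.1
```

Run:
```python
from h import *
a=.0384; c,s=np.cos(a),np.sin(a)
f=lambda X,Y,Z:(.6198+c*X-s*Y,.0240+s*X+c*Y,Z,a+np.pi)
print(bot.get_obs()['ee_pos'])
plan((.50,.34,.40,3.18),f(-.03,0,.38),f(.008,0,.327))
o,p,d=cap('wrist'); P=cloud('wrist',d,o); z=P[...,2]
b=(abs(P[...,0]-.53)<.07)&(abs(P[...,1]-.343)<.11)&(d>0)
print('plate top',rect(P,b&(abs(z-.0945)<.003)),'lip',rect(P,b&(abs(z-.0055)<.002)))
```

```text
[0.52395542 0.34297103 0.22519308]
[0.59, -0.04, -4.37, 0.1, 0.1, 0.7] rows>= 4.0
[-1.25, -8.07, -3.88, 0.1, 0.1, 0.7] rows>= 8.0
[-2.2, -8.08, -2.55, 0.1, 0.1, 0.7] rows>= 8.0
plate top (899, array([521.1, 343.3]), array([21.9, 70.9]), 2.35) lip (10425, array([533.2, 344. ]), array([ 37.3, 170.5]), 2.79)
```

Request:
move_arm([
  [0,0,-0.3,0,0,0],
  [0,0,-0.8,0,0,0],
  [0,0,-1.5,0,0,0],
  [0.2,0,-2.3,0,0,0.7],
  [0.4,0,-3.2,0,0,0.7],
  [0.59,0,-4.37,0,0,0.7],
  [0.2,-1,-4.3,0,0,0.7],
  [0,-2,-4.2,0,0,0.7],
  [-0.3,-3,-4.1,0,0,0.7],
  [-0.6,-4,-4,0,0,0.7],
  [-0.8,-5,-4,0,0,0.7],
  [-1,-6,-3.9,0,0,0.7],
  [-1.2,-7,-3.9,0,0,0.7],
  [-1.25,-8.07,-3.88,0,0,0.7],
  [-1.25,-8.07,-3.88,0,0,0.7],
  [-1.25,-8.07,-3.88,0,0,0.7],
  [-1.25,-8.07,-3.88,0,0,0.7],
])

```text
clock: 19.65
ee_pos: [0.5894, 0.0234, 0.3793]
eef_rot: [3.141, -0.0, -3.103]
force: [-0.5, 0.7, -3.2]
finger_gap: 0.0111
gripper_force: 78.9
```

Run:
```python
from h import *
C=np.array([.6198,.0240]); a=.0384
o,p,d=cap('wrist'); K,T=cam('wrist',o); print(o['ee_pos'],o['eef_rot'])
cv2.imwrite('pics/w8.png',cv2.resize(p[:,:,::-1],(768,576)))
# guard in tool frame: fit plate front face / lip top in the tool frame
P=cloud('wrist',d,o); Rt=R.from_euler('xyz',o['eef_rot']).as_matrix(); Q=(P-o['ee_pos'])@Rt
np.savez('w8.npz',Q=Q,p=p,d=d)
g=(d>0)&(d<.36)&(abs(Q[...,1])<.1)&(Q[...,2]>.11)
h,e=np.histogram(Q[...,2][g],bins=np.arange(.1,.3,.005)); print([(round(float(x),3),int(y)) for x,y in zip(e,h) if y>50])
```

```text
[0.58938192 0.02336489 0.37932621] [ 3.14090672e+00 -1.97423132e-05 -3.10311604e+00]
[(0.11, 2234), (0.115, 4263), (0.12, 1859), (0.125, 1361), (0.13, 421), (0.135, 1936), (0.14, 1916), (0.145, 763), (0.15, 631), (0.155, 414), (0.16, 333), (0.165, 326), (0.17, 235), (0.175, 239), (0.18, 246), (0.185, 308), (0.19, 467), (0.195, 553), (0.2, 663), (0.205, 635), (0.21, 604), (0.215, 1549), (0.22, 10337)]
```

View pics/w8.png

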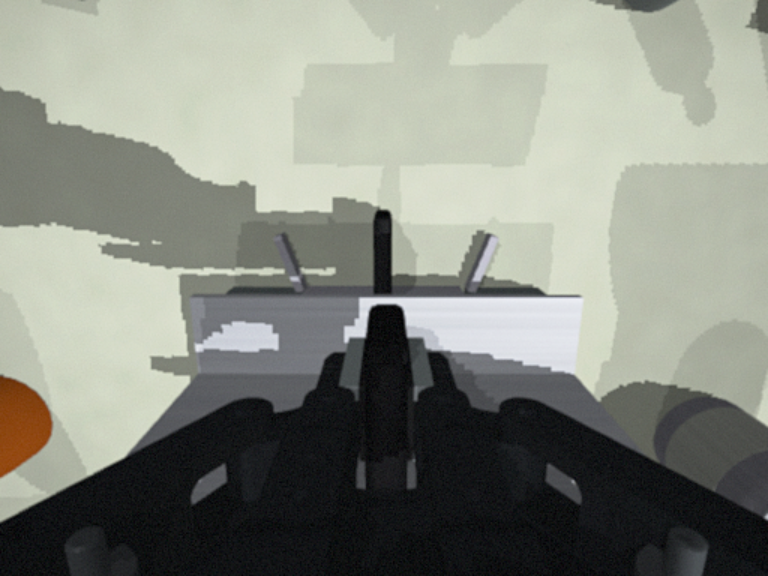

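Run:
```python
from h import *
f=np.load('w8.npz'); Q=f['Q']; d=f['d']; v,u=np.indices(d.shape)
m=(v>203)&(v<244)&(((u>136)&(u<220))|((u>295)&(u<382)))&(abs(Q[...,2]-.22)<.012)
q=Q[m]; A=np.c_[q[:,:2],np.ones(len(q))]; k=np.linalg.lstsq(A,q[:,2],rcond=None)[0]
print('lip z=%.4f at (0,0); slopes x,y'%k[2],k[:2],'std',np.std(q[:,2]-A@k))
e=(abs(Q[...,2]-(Q[...,:2]@k[:2]+k[2]))<.0025)&(v>190)&(v<252)&(d>0)&(u>115)&(u<400)
r=cv2.minAreaRect((Q[e][:,:2]*1000).astype(np.float32)); print(r)
# plate front face sides
m=(v>255)&(v<285)&(((u>115)&(u<150))|((u>370)&(u<400)))&(Q[...,2]>.16)&(Q[...,2]<.213)&(abs(Q[...,0])<.06)
q=Q[m]; A=np.c_[q[:,1:],np.ones(len(q))]; k=np.linalg.lstsq(A,q[:,0],rcond=None)[0]; print(len(q),'front face x = a*y+b*z+c',k,'at z=.149:',k[1]*.149+k[2],np.std(q[:,0]-A@k))
```

```text
lip z=0.2208 at (0,0); slopes x,y [-0.00598521  0.00070622] std 0.0006188738005322801
((-8.761758804321289, 0.3387298583984375), (37.411067962646484, 170.65211486816406), 0.15122580528259277)
1329 front face x = a*y+b*z+c [-0.00118612  0.00254509 -0.02725758] at z=.149: -0.026878366273156047 0.00032026044755230424
```

```bash
cat >> h.py <<'E'
a=.0384; c_,s_=np.cos(a),np.sin(a)
f=lambda X,Y,Z:(.6198+c_*X-s_*Y,.0240+s_*X+c_*Y,Z,a+np.pi)
E
python3 -c "
from h import *
plan(f(-.01,0,.3258),f(.01,0,.3258))"
```

```text
[-0.51, -0.03, 1.34, 0.0, 0.0, 0.1] rows>= 2.0
[-1.01, -0.03, 1.34, 0.0, 0.0, 0.1] rows>= 2.0
```

Request:
move_arm([
  [-0.25,-0.02,0.6,0,0,0.1],
  [-0.51,-0.03,1.1,0,0,0.1],
  [-0.51,-0.03,1.34,0,0,0.1],
  [-0.8,-0.03,1.34,0,0,0.1],
  [-1.01,-0.03,1.34,0,0,0.1],
  [-1.01,-0.03,1.34,0,0,0.1],
  [-1.01,-0.03,1.34,0,0,0.1],
  [-1.01,-0.03,1.34,0,0,0.1],
])

```text
clock: 20.5
ee_pos: [0.6298, 0.0233, 0.3261]
eef_rot: [3.141, 0.001, -3.105]
force: [0.0, 0.1, -3.3]
finger_gap: 0.0111
gripper_force: 78.9
```

Run:
```python
from h import *
print(bot.get_obs()['ee_pos'],f(.01,0,.3258))
plan(f(.022,0,.3258),f(.035,0,.3258),f(.050,0,.3258))
o,p,d=cap('top'); cv2.imwrite('pics/t2.png',cv2.resize(p[60:220,180:310,::-1],None,fx=4,fy=3.7,interpolation=cv2.INTER_CUBIC))
```

```text
[0.62981681 0.02332009 0.32610542] (np.float64(0.6297926281059252), np.float64(0.0243839056351176), 0.3258, 3.1799926535897933)
[-0.3, 0.03, 0.01, 0.0, 0.0, -0.1] rows>= 1.0
[-0.63, 0.03, 0.01, 0.0, 0.0, -0.1] rows>= 1.0
[-1.0, 0.03, 0.01, 0.0, 0.0, -0.1] rows>= 1.0
```

Request:
move_arm([
  [0,0.03,0,0,0,0],
  [-0.15,0.03,0,0,0,0],
  [-0.3,0.03,0,0,0,0],
  [-0.4,0.03,0,0,0,0],
  [-0.5,0.03,0,0,0,0],
  [-0.6,0.03,0,0,0,0],
  [-0.6,0.03,0,0,0,0],
])

```text
clock: 21.25
ee_pos: [0.6546, 0.0252, 0.3256]
eef_rot: [3.141, 0.001, -3.105]
force: [-0.6, 0.3, -2.7]
finger_gap: 0.0111
gripper_force: 78.9
```

Request:
move_arm([
  [-0.1,0,0,0,0,0],
  [-0.2,0,0,0,0,0],
  [-0.3,0,0,0,0,0],
  [-0.36,0,0,0,0,0],
  [-0.42,0,0,0,0,0],
  [-0.46,0,0,0,0,0],
  [-0.46,0,0,0,0,0],
])

```text
clock: 21.95
ee_pos: [0.6699, 0.0258, 0.3254]
eef_rot: [3.141, -0.007, -3.105]
force: [-12.9, -1.7, 4.4]
finger_gap: 0.0109
gripper_force: 80.2
```

Request:
move_arm([
  [0.03,0,0.03,0,0,0],
  [0.05,0,0.05,0,0,0],
  [0.05,0,0.06,0,0,0],
  [0.05,0,0.06,0,0,0],
])

```text
clock: 22.35
ee_pos: [0.6693, 0.0258, 0.3232]
eef_rot: [3.141, -0.003, -3.105]
force: [-5.5, 0.4, -0.2]
finger_gap: 0.011
gripper_force: 79.5
```

Request:
move_arm([
  [0,0,0.03,0,0,0],
  [0,0,0.03,0,0,0],
])

```text
clock: 22.55
ee_pos: [0.6693, 0.0258, 0.3225]
eef_rot: [3.141, -0.002, -3.105]
force: [-6.7, 0.3, 3.2]
finger_gap: 0.0107
gripper_force: 80.1
```

Request:
move_arm([
  [0,0,0,0,0,0],
  [0,0,0,0,0,0],
  [0,0,0,0,0,0],
  [0,0,0,0,0,0],
  [0,0,0,0,0,0],
  [0,0,0,0,0,0],
  [0,0,0,0,0,0],
], jaw=0)

```text
clock: 23.25
ee_pos: [0.6705, 0.0258, 0.3221]
eef_rot: [3.141, 0.001, -3.105]
force: [-0.2, 0.6, 0.1]
finger_gap: 0.0851
gripper_force: 0.0
```

Request:
move_arm([
  [0.3,0,0,0,0,0],
  [0.8,0,0,0,0,0],
  [1.4,0,0,0,0,0],
  [2,0,0,0,0,0],
  [2.6,0,-0.6,0,0,0],
  [3.2,0,-1.4,0,0,0],
  [3.4,0,-2,0,0,0],
  [3.4,0,-2,0,0,0],
  [3.4,0,-2,0,0,0],
])

```text
clock: 24.15
ee_pos: [0.5347, 0.0209, 0.4027]
eef_rot: [3.141, 0.003, -3.105]
force: [0.0, 0.8, 0.5]
finger_gap: 0.0852
gripper_force: 0.0
```

Run:
```python
from h import *
o,p,d=cap('wrist'); 
q,_=bot.capture('scene'); 
o2,t,d2=cap('top'); P=cloud('top',d2); D=P[...,:2]-[.6198,.0240]; X=D@[c_,s_]; Y=D@[-s_,c_]; z=P[...,2]
m=(X>.02)&(X<.09)&(abs(Y)<.1)&(d2>0)&(abs(z-.195)<.012); print('guard top X',np.percentile(X[m],[2,50,98]),'Y',np.percentile(Y[m],[1,99]),'z',np.percentile(z[m],[5,50,95]))
im=np.hstack([cv2.resize(q[170:280,150:290,::-1],(420,330),interpolation=cv2.INTER_CUBIC),cv2.resize(t[70:210,170:310,::-1],(330,330),interpolation=cv2.INTER_CUBIC)])
cv2.imwrite('pics/fin.png',im)
```

```text
guard top X [0.0522124  0.08215993 0.0897328 ] Y [-0.08133998  0.08255087] z [0.18481714 0.19405413 0.20246521]
```

View pics/fin.png

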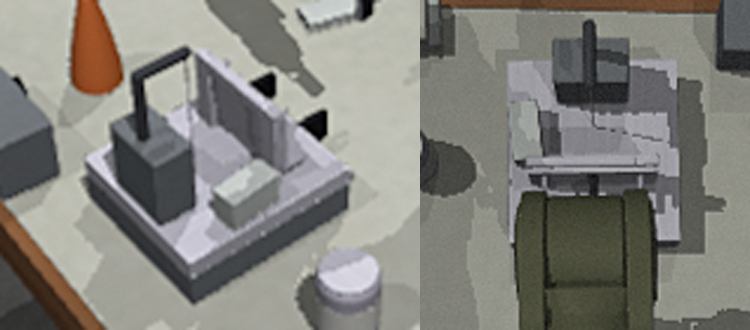

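The guard hangs on both pins against the uprights: its plate line lies right in front of the bar at about row 172 of the right half, and its top edge measures cutter x ≈ 82 mm. The tray handle shows below it, and the gripper is clear.

```bash
python3 -c "
from rig import bot
print(bot.sign_off())"
```

```text
the job is handed in; nothing more can be done
None
```

The job is handed in at about 24 s: the tray is home against its stop with its handle outwards, and the guard hangs on both pins against the uprights, released. I saw no sign of anything else being touched.

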